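# Weigh the tin from behind the jars

## Task

The small tin in the middle of the display board has to be weighed: first clear all three jars that hem it in onto the aluminium tray, then set the tin in the middle of the scale's pan, and then put each jar back upright on the very cork round it came from, well centred. Leave the tin on the scale, do not drop or knock over the jars or the tin, and leave the small white cup on the board where it is.

Things in the scene. Friction and masses are not known exactly. Their poses are not given: they have to be found in the camera images.
- tin: the small flat round steel tin with a slightly wider lid, the only low closed thing on the display board: 56 mm in diameter, 38 mm high, about 0.12 kg. It stands at the start on the small cork round in the middle of the board, hemmed in by the three jars. Origin: centre of its underside, z up.
- slim_jar: slim round jar of amber glass with a paper band and a steel lid: body 48 mm in diameter, lid 42 mm, 122 mm high in all (the lid is the top 16 mm), about 0.25 kg. At the start it stands on one of the three large cork rounds of the display board (which one varies). Origin: centre of its underside, z up.
- wide_jar: wide round jar of amber glass with a paper band and a steel lid: body 66 mm in diameter, lid 60 mm, 115 mm high in all (the lid is the top 16 mm), about 0.4 kg. At the start it stands on one of the three large cork rounds (which one varies). Origin: centre of its underside, z up.
- square_jar: square jar of amber glass with a paper band and a round steel lid: body 56 x 56 mm and 88 mm high, lid 52 mm in diameter above it, 108 mm high in all (the lid is the top 16 mm), about 0.33 kg. At the start it stands on one of the three large cork rounds (which one varies). Origin: centre of its underside, z up. x and y are square to its flat faces.
- display: dark wooden display board, fixed, 16 mm thick, spanning x -110 to 130 and y -135 to 135 mm in its own frame (origin on its underside). Flat cork rounds on top mark the places, (x, y) in mm in its frame: three large, 74 mm across, at (-55, 0), (20, 85), (20, -85) for the jars, one small, 64 mm across, at (20, 0) for the tin. At the start all stand centred on them.
- tray: flat rectangular aluminium tray, fixed, the side area, empty at the start: 300 mm (its x) by 150 mm (its y), floor 4 mm thick, rim 10 mm high and 4 mm wide all round. It stands to the left or the right of the display board, the scale on the other side. Origin: centre of its underside; its floor is at z = 4 mm.
- scale: white shop scale, fixed, with a round steel pan 144 mm in diameter whose flat top is 46 mm above the counter; its keys and readout lie towards its -x side. Footprint 210 mm (x from -130 to +80 mm) by 180 mm (y). Origin: on the counter, under the centre of the pan.
- cup: small white ceramic cup, 48 mm across at the rim, 42 mm high, standing at the back of the display board beyond the tin (about 78 mm from it along the board's x). To be left alone. Origin: centre of its underside.

How it is judged:
By the outcome, as a careful person would: the job done as asked, in the order asked, and still so for the second after the job is handed in, with the robot touching nothing.
It also fails if it takes over 147 s, if anything falls off the work surface, if the arm or the gripper's body presses on something with over 40 N, if the wrist force passes 120 N, or if a joint passes its speed limit or range.

## Robot

A 7-joint arm with a two-finger parallel gripper is mounted at the origin on the work surface. World frame = base frame: x ahead of the robot, y to its left, z up, the work surface at z = 0. Lengths are in m, angles in rad, forces in N, time in s.
With the tool pointing down it reaches from about 0.425 to 0.875 m from the base axis. Payload 8.4 kg.
Tool frame: the origin (TCP) lies midway between the tips of the shut fingers; the grasp point (between the pads) lies 19 mm behind it; z points along the fingers, y is the line along which they close (so a half turn about z gives the same grasp; the last joint's range is limited). The gripper opens to 87 mm and grips with 3 to 60 N. Pads are 19 mm wide; open, the fingers measure 117 mm over their backs; the gripper's body (75 mm by 190 mm) begins 51 mm behind the grasp point.
Start: joints at [1.084, 0.333, 0.04, 1.465, -0.013, 1.343, -0.059], TCP at [0.246, -0.602, 0.223] pointing down, gripper open.
Joint ranges: [-2.58, 2.58], [-0.38, 2.09], [-1.3, 1.39], [0.25, 2.4], [-1.5, 4.64], [0.08, 2.09], [-2.65, 2.65]. Speed limits (rad/s): [2.22, 2.22, 2.79, 2.79, 3.14, 3.14, 3.14].

## Interface

Orientations are given as a unit quaternion [x, y, z, w].
In Python, from rig import arm, vision, nets gives the robot as it stands.
- The arm moves only by the shell command python3 -m inch 'ROWS' [FORCE]. ROWS is JSON, a list of rows, each a list of 3 entries, a list of its own where there are three numbers: the shift along the tool's x, y, z in cm, then the turn, a rotation vector about the tool's x, y, z in rad, then the finger opening in cm, from 0 to 8.7. In form: [[[dx, dy, dz], [wx, wy, wz], claw], ...]. A call has 1 to 12 rows; each row shifts and turns the commanded pose from where the row before left it, along the tool's axes as they then stand; what a row does not reach is not made up. A row lasts 1/12 s, in which the tool goes at most 41.7 mm and 7.16 degrees, less where a joint would pass 70% of its speed; a pose out of reach is approached as far as the arm can. A call with a gripper value outside its range is refused whole. The fingers move at their own pace and stop on an object; FORCE is the grip in N (left out, the last holds). Time passes only in rows, so rows that do not move let the fingers close. It gives the time, the measured TCP pose, the force, the opening and the grip force at its end, in the units of the state.
- arm.get_state(): the state, without advancing time (a new reading comes with each control period).
- vision.snapshot(name): name is "scene" or "top" or "wrist"; returns (picture, depth): 400x640x3 uint8, red, green, blue; 400x640 float32, m along the optical axis (not along the pixel's ray), 0 where there is no reading.
- vision.camera_params(name): a dict with "intrinsics" (3x3 intrinsics, pixels), "world_to_cam" (4x4, takes a point from world to camera coordinates); the wrist camera has in their place "T_tool_cam" (4x4, takes a point from camera to tool coordinates, whose origin is the TCP and whose axes are the flange's). Camera axes: x right, y up, looking along -z (the intrinsics and any distortion apply to the point x, -y, -z); pixel columns grow to the right and rows downward; lengths in m; the calibration is good to about 2 mm. A picture is of the moment at which its call begins: read the wrist's pose just before it. camera_params takes no time and is no camera call.
- arm.finish_job(): hands the job in; it is judged then, once.
Trained networks look in the newest picture that a camera, given by its name, has taken for a name from the list of things; names that differ only in an ending like _2 or _b are one class to them, and where a whole thing is asked for, a point or a joint stands for the part that bears it (a point fixed in the world has none). Each returns a list of dicts, best first, with "conf" (0 to 1); they miss things now and then, are a little off and sometimes report something else, mostly with a low value. They report only what shows in the picture. A call takes as long as a camera call.
- nets.search_frame(camera, query): "extent" ([centre column, centre row, width, height] in pixels, round what is visible of it).
- nets.tip_of(camera, query): "position" ([row, column] in pixels: a listed point, or the origin of a listed thing).
The state is a dict: "t": time; "joint_pos": joint angles; "joint_velocities": joint speeds; "tau": joint torques, N m; "position": TCP position; "tool_rot": TCP orientation; "ft_force": force on the tool from outside, world axes, zero at the start; "moment": the same for the moment, N m; "grip_width": finger opening in m; "gripper_force": force on a finger pad.
Only numpy, scipy, OpenCV 4.12 (cv2) and the standard library are available. Lean on these libraries where they do the work, as an engineer would, in place of code of your own. Each camera call takes 0.05 s, during which the arm holds its last target. There are 200 camera calls.

## Working session

There is one attempt and no reset: what is moved stays moved. The work goes in short steps, Python scripts to look and compute and a shell command to move; the robot and the scene stay as the last step left them, time stands still between calls to the robot, and variables do not carry over. Pictures are saved under pics/ and viewed, at most 14 in all, crops included, and the job is handed in when it is done.

```bash
ls; mkdir -p pics; cat > h.py <<'E'
import numpy as np, cv2
from scipy.spatial.transform import Rotation as R
from rig import arm, vision, nets
def snap(n):
    s=arm.get_state(); p,d=vision.snapshot(n); return s,p,d
def cloud(n,s,d):
    c=vision.camera_params(n); K=np.array(c["intrinsics"])
    v,u=np.mgrid[:d.shape[0],:d.shape[1]]
    x=(u-K[0,2])/K[0,0]*d; y=(v-K[1,2])/K[1,1]*d
    P=np.stack([x,-y,-d,np.ones_like(d)],-1)
    if n=="wrist":
        T=np.eye(4);T[:3,:3]=R.from_quat(s["tool_rot"]).as_matrix();T[:3,3]=s["position"]
        M=T@np.array(c["T_tool_cam"])
    else: M=np.linalg.inv(np.array(c["world_to_cam"]))
    W=(P@M.T)[...,:3]; W[d<=0]=np.nan; return W
E
python3 - <<'E'
from h import *
for n in("scene","top"):
    s,p,d=snap(n); cv2.imwrite(f"pics/{n}0.png",p[...,::-1]); np.savez(f"{n}0.npz",p=p,W=cloud(n,s,d))
    c=vision.camera_params(n); print({k:(np.round(v,3).tolist() if hasattr(v,'__len__') else v) for k,v in c.items()})
c=vision.camera_params("wrist");print(c)
s=arm.get_state();print(s["t"],s["position"],R.from_quat(s["tool_rot"]).as_matrix().round(3),s["grip_width"])
E
```

```text
pics
{'intrinsics': [[462.865, 0.0, 314.245], [0.0, 462.865, 201.582], [0.0, 0.0, 1.0]], 'world_to_cam': [[0.796, 0.606, 0.012, -0.459], [-0.407, 0.52, 0.751, 0.199], [0.448, -0.603, 0.66, -1.404], [0.0, 0.0, 0.0, 1.0]]}
{'intrinsics': [[412.386, 0.0, 318.218], [0.0, 412.386, 197.646], [0.0, 0.0, 1.0]], 'world_to_cam': [[-0.029, -0.999, 0.02, 0.008], [0.997, -0.027, 0.068, -0.571], [-0.067, 0.022, 0.997, -0.986], [0.0, 0.0, 0.0, 1.0]]}
{'intrinsics': array([[328.35096648,   0.        , 322.04958564],
       [  0.        , 328.35096648, 196.98783658],
       [  0.        ,   0.        ,   1.        ]]), 'T_tool_cam': array([[-4.21715805e-04,  9.57227095e-01,  2.89337364e-01,
         7.96705892e-02],
       [ 9.99999873e-01,  4.83351010e-04, -1.41568069e-04,
        -7.70321572e-06],
       [-2.75364299e-04,  2.89337268e-01, -9.57227178e-01,
        -1.61063582e-01],
       [ 0.00000000e+00,  0.00000000e+00,  0.00000000e+00,
         1.00000000e+00]])}
0.1 [ 0.24559695 -0.60134766  0.22174701] [[ 0.926  0.378 -0.001]
 [ 0.378 -0.926  0.001]
 [-0.    -0.001 -1.   ]] 0.08726682552098373
```

View pics/top0.png

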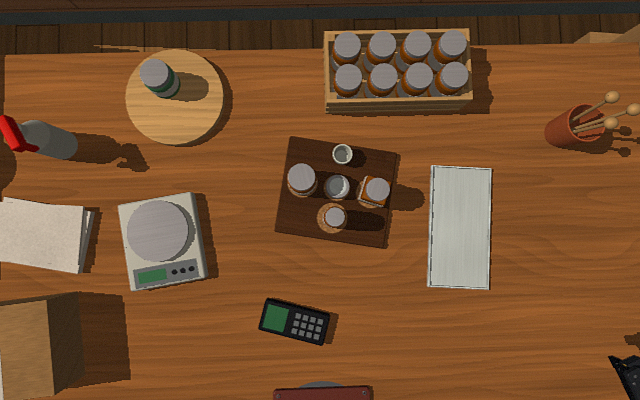

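View pics/scene0.png

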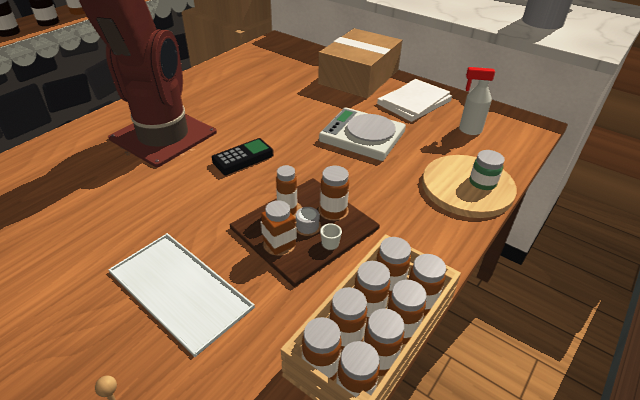

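```bash
cat > m.py <<'E'
from h import *
A=np.load("top0.npz")["W"];B=np.load("scene0.npz")["W"];P=np.load("top0.npz")["p"]
def circ(W,c,rad,zlo,zhi):
    m=(W[...,2]>zlo)&(W[...,2]<zhi)&(np.hypot(W[...,0]-c[0],W[...,1]-c[1])<rad)
    q=W[m]; 
    if len(q)<8: return None
    (x,y),r=cv2.minEnclosingCircle((q[:,:2]*1000).astype(np.float32))
    return len(q),q.mean(0).round(4),(round(x),round(y),round(r)),q[:,2].max().round(4)
for n,(u,v) in dict(wide=(302,171),slim=(335,217),square=(377,187),tin=(337,187),cup=(342,154),pan=(158,231),tray=(461,228)).items():
    w=A[v,u]; print(n,w.round(3))
    for nm,W in(("top",A),("scene",B)):
        print("  ",nm,circ(W,w[:2],.09 if n=="pan" else .04,w[2]-.006,w[2]+.006))
def rect(W,c,rad,zlo,zhi):
    m=(W[...,2]>zlo)&(W[...,2]<zhi)&(abs(W[...,0]-c[0])<rad)&(abs(W[...,1]-c[1])<rad)
    return cv2.minAreaRect((W[m][:,:2]*1000).astype(np.float32))
t=A[228,461]
for W in(A,B): print("tray",rect(W,t[:2],.2,.0025,.016)); 
b=A[187,337]
for W in(A,B): print("board",rect(W,b[:2],.19,.012,.03))
print("table z",A[330,220],A[300,450])
E
python3 m.py
```

```text
wide [0.622 0.028 0.13 ]
   top (581, array([0.6108, 0.0296, 0.1311]), (611, 29, 30), np.float64(0.1359))
   scene (382, array([0.614 , 0.0276, 0.1312]), (613, 32, 32), np.float64(0.1353))
slim [ 0.52  -0.04   0.137]
   top (293, array([ 0.5215, -0.04  ,  0.138 ]), (521, -40, 21), np.float64(0.1422))
   scene (203, array([ 0.5238, -0.041 ,  0.1382]), (523, -37, 23), np.float64(0.142))
square [ 0.583 -0.135  0.125]
   top (435, array([ 0.5792, -0.1371,  0.1243]), (579, -137, 26), np.float64(0.1297))
   scene (357, array([ 0.5819, -0.138 ,  0.1245]), (580, -136, 28), np.float64(0.1292))
tin [ 0.592 -0.052  0.056]
   top (428, array([ 0.5948, -0.0538,  0.0546]), (595, -54, 28), np.float64(0.0605))
   scene (335, array([ 0.5973, -0.0545,  0.055 ]), (597, -53, 29), np.float64(0.0589))
cup [ 0.676 -0.07   0.022]
   top (332, array([ 0.6706, -0.0669,  0.0192]), (676, -70, 40), np.float64(0.0281))
   scene (316, array([ 0.6765, -0.0766,  0.0188]), (676, -70, 40), np.float64(0.028))
pan [0.501 0.369 0.047]
   top (2960, array([0.502 , 0.3713, 0.046 ]), (502, 372, 72), np.float64(0.052))
   scene (1040, array([0.5056, 0.3701, 0.0471]), (503, 374, 75), np.float64(0.0524))
tray [ 0.487 -0.36   0.004]
   top (809, array([ 0.4864, -0.3602,  0.0044]), (487, -360, 40), np.float64(0.01))
   scene (920, array([ 0.4871, -0.3613,  0.005 ]), (487, -360, 40), np.float64(0.0092))
tray ((486.60443115234375, -360.32550048828125), (399.7230224609375, 399.849365234375), 0.033742982894182205)
tray ((486.56689453125, -360.3685607910156), (399.8592224121094, 399.8067321777344), 89.99519348144531)
board ((585.4918823242188, -52.14500427246094), (269.7015075683594, 239.80282592773438), 79.5333480834961)
board ((585.8615112304688, -50.35939025878906), (271.4395751953125, 242.06773376464844), 79.4529800415039)
table z [ 0.25690358  0.23867779 -0.00234117] [ 0.31080076 -0.32573071 -0.00059531]
```

```bash
python3 -m inch '[[[2.6,-1.9,-0.8],[0,0,0],8.7],[[2.6,-1.9,-0.8],[0,0,0],8.7],[[2.6,-1.9,-0.8],[0,0,0],8.7],[[2.6,-1.9,-0.8],[0,0,0],8.7],[[2.6,-1.9,-0.8],[0,0,0],8.7],[[2.6,-1.9,-0.8],[0,0,0],8.7],[[2.6,-1.9,-0.8],[0,0,0],8.7],[[2.6,-1.9,-0.8],[0,0,0],8.7],[[2.6,-1.9,-0.8],[0,0,0],8.7],[[2.6,-1.9,-0.8],[0,0,0],8.7],[[2.6,-1.9,-0.8],[0,0,0],8.7],[[2.6,-1.9,-0.8],[0,0,0],8.7]]'
python3 -m inch '[[[2.6,-1.9,-0.3],[0,0,0],8.7],[[2.6,-1.9,-0.3],[0,0,0],8.7],[[2.6,-1.9,0],[0,0,0],8.7],[[2.6,-1.9,0],[0,0,0],8.7],[[2.6,-1.9,0],[0,0,0],8.7],[[0,0,0],[0,0,0.1143],8.7],[[0,0,0],[0,0,0.1143],8.7],[[0,0,0],[0,0,0.1143],8.7],[[0,0,0],[0,0,0.1143],8.7],[[0,0,0],[0,0,0.1143],8.7],[[0,0,0],[0,0,0],8.7],[[0,0,0],[0,0,0],8.7]]'
python3 - <<'E'
from h import *
s,p,d=snap("wrist"); cv2.imwrite("pics/w1.png",p[...,::-1]); np.savez("w1.npz",p=p,W=cloud("wrist",s,d))
print(s["t"],s["position"],R.from_quat(s["tool_rot"]).as_matrix().round(4))
E
```

```text
t: 1.1
position: [0.4488, -0.2711, 0.3187]
tool_rot: [0.981, 0.193, -0.0, -0.0]
ft_force: [1.0, 0.2, 0.2]
grip_width: 0.0868
gripper_force: 0.0
t: 2.1
position: [0.5327, -0.1355, 0.3243]
tool_rot: [0.996, -0.09, -0.0, -0.0]
ft_force: [0.4, 0.2, 0.9]
grip_width: 0.0868
gripper_force: 0.0
2.1 [ 0.53268698 -0.1355292   0.32428342] [[ 9.838e-01 -1.791e-01 -6.000e-04]
 [-1.791e-01 -9.838e-01  2.000e-04]
 [-6.000e-04 -1.000e-04 -1.000e+00]]
```

View pics/w1.png

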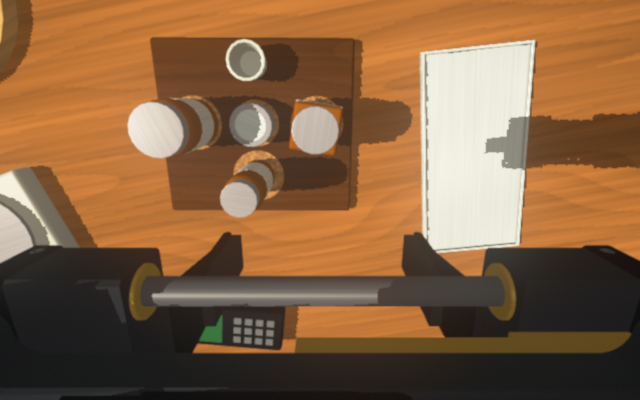

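```bash
cat >> m.py <<'E'
E
python3 - <<'E'
import sys,io,contextlib
with contextlib.redirect_stdout(io.StringIO()):
    from m import *
D=np.load("w1.npz");W=D["W"];p=D["p"]
for n,c,z in(("wide",(.612,.029),.131),("slim",(.523,-.04),.138),("square",(.580,-.137),.124),("tin",(.596,-.054),.054)):
    print(n,circ(W,c,.045,z-.007,z+.007))
m=(W[...,2]>.045)&(W[...,2]<.108)&(np.hypot(W[...,0]-.58,W[...,1]+.137)<.05)
print("sq",cv2.minAreaRect((W[m][:,:2]*1000).astype(np.float32)), cv2.minAreaRect((A[(A[...,2]>.09)&(A[...,2]<.108)&(np.hypot(A[...,0]-.58,A[...,1]+.137)<.05)][:,:2]*1000).astype(np.float32)))
print("board",rect(W,(.586,-.052),.18,.011,.03))
for nm,Q,q in(("top",A,P),("w",W,p),("scene",B,np.load("scene0.npz")["p"])):
    m=(q.min(-1)>95)&(abs(Q[...,0]-.487)<.25)&(abs(Q[...,1]+.36)<.12)&(Q[...,2]<.02)
    k=cv2.morphologyEx(m.astype(np.uint8),cv2.MORPH_OPEN,np.ones((3,3)))>0
    print("tray",nm,cv2.minAreaRect((Q[k][:,:2]*1000).astype(np.float32)))
E
```

```text
wide (2558, array([0.6111, 0.0291, 0.1295]), (611, 30, 30), np.float64(0.1323))
slim (1078, array([ 0.5222, -0.0402,  0.1366]), (521, -40, 21), np.float64(0.1388))
square (1768, array([ 0.5798, -0.1367,  0.1227]), (579, -137, 26), np.float64(0.1256))
tin (1478, array([ 0.5955, -0.054 ,  0.053 ]), (595, -53, 28), np.float64(0.0559))
sq ((579.5531616210938, -136.51373291015625), (56.12336349487305, 56.56192398071289), 70.89849090576172) ((579.672119140625, -137.2809295654297), (56.0054931640625, 56.185325622558594), 71.24264526367188)
board ((585.173828125, -51.63139343261719), (270.07147216796875, 238.942138671875), 79.64482116699219)
tray top ((490.423095703125, -356.02606201171875), (152.47401428222656, 301.5509948730469), 85.40589141845703)
tray w ((487.192626953125, -356.5017395019531), (158.48895263671875, 308.4676513671875), 85.40380096435547)
tray scene ((485.8118896484375, -350.5984191894531), (156.2657928466797, 312.7699890136719), 85.49907684326172)
```

```bash
cat > d.py <<'E'
import sys
from h import *
s=arm.get_state(); M=R.from_quat(s["tool_rot"]).as_matrix()
yaw=np.degrees(np.arctan2(M[1,0],M[0,0]))
print("t",round(s["t"],2),"pos",np.round(s["position"],4),"yaw",yaw.round(2),"tilt",np.round(M[2,:2],4),"w",round(s["grip_width"],4),"gf",round(float(s["gripper_force"]),1))
for a in sys.argv[1:]:
    t=np.array([float(x) for x in a.split(",")])
    print(a,"cm tool:",(M.T@(t[:3]-s["position"])*100).round(2),"" if len(t)<4 else "wz %.3f"%np.radians(yaw-t[3]))
E
python3 d.py .5215,-.040,.077
```

```text
t 2.15 pos [ 0.5327 -0.1355  0.3243] yaw -10.29 tilt [-0.0005 -0.0001] w 0.0869 gf 0.0
.5215,-.040,.077 cm tool: [-2.8  -9.19 24.74]
```

```bash
python3 -m inch '[[[-0.7,-2.3,2.5],[0,0,0],8.7],[[-0.7,-2.3,2.5],[0,0,0],8.7],[[-0.7,-2.3,2.5],[0,0,0],8.7],[[-0.7,-2.3,2.5],[0,0,0],8.7],[[0,0,1.5],[0,0,0],8.7],[[0,0,1.5],[0,0,0],8.7],[[0,0,2],[0,0,0],8.7],[[0,0,2],[0,0,0],8.7],[[0,0,2],[0,0,0],8.7],[[0,0,2],[0,0,0],8.7],[[0,0,2],[0,0,0],8.7],[[0,0,1.7],[0,0,0],8.7]]'; python3 -m inch '[[[0,0,0],[0,0,0],8.7],[[0,0,0],[0,0,0],8.7]]'; python3 d.py .5215,-.040,.077
```

```text
t: 3.15
position: [0.5216, -0.04, 0.0762]
tool_rot: [0.996, -0.09, -0.0, -0.0]
ft_force: [0.2, -0.4, 0.0]
grip_width: 0.087
gripper_force: 0.0
t: 3.32
position: [0.5215, -0.0399, 0.0772]
tool_rot: [0.996, -0.091, -0.001, -0.0]
ft_force: [-0.2, 0.7, 0.6]
grip_width: 0.0868
gripper_force: 0.0
t 3.32 pos [ 0.5215 -0.0399  0.0772] yaw -10.4 tilt [-0.0019 -0.0001] w 0.0868 gf 0.0
.5215,-.040,.077 cm tool: [0.   0.01 0.02]
```

```bash
python3 -m inch '[[[0,0,0],[0,0,0],6],[[0,0,0],[0,0,0],5.2],[[0,0,0],[0,0,0],4.9],[[0,0,0],[0,0,0],4],[[0,0,0],[0,0,0],4],[[0,0,0],[0,0,0],4],[[0,0,0],[0,0,0],4],[[0,0,0],[0,0,0],4]]' 25; python3 d.py .5215,-.040,.2 .393,-.348,.2
```

```text
t: 3.98
position: [0.5222, -0.0399, 0.0777]
tool_rot: [0.996, -0.092, 0.0, -0.0]
ft_force: [-0.0, 0.4, 0.1]
grip_width: 0.0471
gripper_force: 24.9
t 3.98 pos [ 0.5222 -0.0399  0.0777] yaw -10.52 tilt [ 0.0003 -0.0001] w 0.0471 gf 24.9
.5215,-.040,.2 cm tool: [ -0.07   0.02 -12.23] 
.393,-.348,.2 cm tool: [ -7.08  32.65 -12.23]
```

```bash
python3 -m inch '[[[0,0,-0.8],[0,0,0],4],[[0,0,-1.5],[0,0,0],4],[[0,0,-2],[0,0,0],4],[[0,0,-2],[0,0,0],4],[[0,0,-2],[0,0,0],4],[[0,0,-2],[0,0,0],4],[[0,0,-1.5],[0,0,0],4],[[0,0,-0.5],[0,0,0],4]]'; python3 -m inch '[[[-0.2,0.9,0],[0,0,0],4],[[-0.4,1.8,0],[0,0,0],4],[[-0.6,2.7,0],[0,0,0],4],[[-0.7,3.3,0],[0,0,0],4],[[-0.8,3.7,0],[0,0,0],4],[[-0.8,3.7,0],[0,0,0],4],[[-0.8,3.7,0],[0,0,0],4],[[-0.8,3.7,0],[0,0,0],4],[[-0.7,3.3,0],[0,0,0],4],[[-0.6,2.7,0],[0,0,0],4],[[-0.5,2,0],[0,0,0],4],[[-0.3,1.1,0],[0,0,0],4]]';python3 -m inch '[[[0,0,0],[0,0,0],4],[[0,0,0],[0,0,0],4]]'; python3 d.py .393,-.348,.066
```

```text
t: 4.65
position: [0.523, -0.04, 0.2033]
tool_rot: [0.996, -0.092, 0.002, 0.0]
ft_force: [0.6, -0.3, -1.7]
grip_width: 0.0472
gripper_force: 24.9
t: 5.65
position: [0.3886, -0.3501, 0.199]
tool_rot: [0.996, -0.094, -0.001, -0.0]
ft_force: [-0.4, 0.3, -3.1]
grip_width: 0.0474
gripper_force: 24.9
t: 5.82
position: [0.3914, -0.3468, 0.1996]
tool_rot: [0.996, -0.092, -0.001, -0.001]
ft_force: [0.7, 0.3, -3.5]
grip_width: 0.0475
gripper_force: 24.9
t 5.82 pos [ 0.3914 -0.3468  0.1996] yaw -10.56 tilt [-0.0013 -0.0013] w 0.0475 gf 24.9
.393,-.348,.066 cm tool: [ 0.2   0.1  13.36]
```

```bash
python3 -m inch '[[[0.1,0,1],[0,0,0],4],[[0.1,0,2],[0,0,0],4],[[0,0,2.3],[0,0,0],4],[[0,0,2.3],[0,0,0],4],[[0,0,2],[0,0,0],4],[[0,0,1.5],[0,0,0],4],[[0,0,1],[0,0,0],4],[[0,0,0.5],[0,0,0],4],[[0,0,0.3],[0,0,0],4],[[0,0,0.2],[0,0,0],4],[[0,0,0.1],[0,0,0],4],[[0,0,0.1],[0,0,0],4]]';python3 -m inch '[[[0,0,0],[0,0,0],4],[[0,0,0],[0,0,0],4]]'; python3 d.py
```

```text
t: 6.82
position: [0.3942, -0.348, 0.0682]
tool_rot: [0.996, -0.092, 0.001, 0.0]
ft_force: [0.7, 0.1, -3.0]
grip_width: 0.0471
gripper_force: 24.9
t: 6.98
position: [0.3939, -0.348, 0.068]
tool_rot: [0.996, -0.092, 0.0, 0.0]
ft_force: [-0.4, 0.6, -2.5]
grip_width: 0.0474
gripper_force: 24.9
t 6.98 pos [ 0.3939 -0.348   0.068 ] yaw -10.53 tilt [0.0007 0.0004] w 0.0474 gf 24.9
```

```bash
python3 -m inch '[[[0,0,0.1],[0,0,0],4],[[0,0,0.05],[0,0,0],4],[[0,0,0.05],[0,0,0],4],[[0,0,0.05],[0,0,0],4],[[0,0,0],[0,0,0],4]]'; python3 d.py
```

```text
t: 7.4
position: [0.394, -0.3478, 0.0657]
tool_rot: [0.996, -0.092, 0.0, 0.0]
ft_force: [-1.0, 1.8, 4.2]
grip_width: 0.0475
gripper_force: 24.9
t 7.4 pos [ 0.394  -0.3478  0.0657] yaw -10.52 tilt [0.0006 0.0002] w 0.0475 gf 24.9
```

```bash
python3 -m inch '[[[0,0,0],[0,0,0],5.2],[[0,0,0],[0,0,0],5.6],[[0,0,0],[0,0,0],6.5],[[0,0,0],[0,0,0],7.5],[[0,0,-1],[0,0,0],7.5],[[0,0,-2],[0,0,0],8],[[0,0,-3],[0,0,0],8],[[0,0,-3],[0,0,0],8],[[0,0,-3],[0,0,0],8],[[0,0,-1.4],[0,0,0.05],8],[[0,0,0],[0,0,0.047],8],[[0,0,0],[0,0,0.05],8]]'; python3 d.py .5796,-.137,.2,-18.9
```

```text
t: 8.4
position: [0.3944, -0.3482, 0.2014]
tool_rot: [0.986, -0.166, 0.001, 0.001]
ft_force: [-0.4, -0.3, -0.5]
grip_width: 0.0802
gripper_force: 0.0
t 8.4 pos [ 0.3944 -0.3482  0.2014] yaw -19.08 tilt [0.0031 0.0011] w 0.0802 gf 0.0
.5796,-.137,.2,-18.9 cm tool: [ 10.6  -26.02   0.14] wz -0.003
```

```bash
python3 -m inch '[[[0.5,-1.3,0],[0,0,0],8],[[1,-2.4,0],[0,0,0],8],[[1.3,-3.2,0],[0,0,0],8],[[1.5,-3.6,0],[0,0,0],8],[[1.5,-3.6,0],[0,0,0],8],[[1.5,-3.6,0],[0,0,0],8],[[1.3,-3.2,0],[0,0,0],8],[[1,-2.4,0],[0,0,0],8],[[0.6,-1.6,0],[0,0,0],8],[[0.4,-1.1,0],[0,0,0],8],[[0,0,0],[0,0,0],8],[[0,0,0],[0,0,0],8]]'; python3 d.py .5796,-.137,.067,-18.9
```

```text
t: 9.4
position: [0.5781, -0.1367, 0.1993]
tool_rot: [0.986, -0.165, -0.0, 0.0]
ft_force: [-0.9, -0.5, -0.4]
grip_width: 0.0801
gripper_force: 0.0
t 9.4 pos [ 0.5781 -0.1367  0.1993] yaw -18.94 tilt [-0.0001  0.0004] w 0.0801 gf 0.0
.5796,-.137,.067,-18.9 cm tool: [ 0.15 -0.03 13.23] wz -0.001
```

```bash
python3 -m inch '[[[0.1,0,1.2],[0,0,0],8],[[0.05,0,2],[0,0,0],8],[[0,0,2.5],[0,0,0],8],[[0,0,2.5],[0,0,0],8],[[0,0,2.5],[0,0,0],8],[[0,0,1.5],[0,0,0],8],[[0,0,1],[0,0,0],8],[[0,0,0],[0,0,0],8],[[0,0,0],[0,0,0],8]]'; python3 d.py; python3 -m inch '[[[0,0,0],[0,0,0],6.5],[[0,0,0],[0,0,0],6],[[0,0,0],[0,0,0],5.7],[[0,0,0],[0,0,0],5],[[0,0,0],[0,0,0],5],[[0,0,0],[0,0,0],5],[[0,0,0],[0,0,0],5],[[0,0,0],[0,0,0],5]]' 25; python3 d.py
```

```text
t: 10.15
position: [0.5794, -0.1376, 0.067]
tool_rot: [0.986, -0.165, -0.0, 0.0]
ft_force: [1.0, -0.7, 1.3]
grip_width: 0.0801
gripper_force: 0.0
t 10.15 pos [ 0.5794 -0.1376  0.067 ] yaw -19.02 tilt [-0.0004  0.0003] w 0.0801 gf 0.0
t: 10.82
position: [0.5802, -0.1367, 0.0676]
tool_rot: [0.986, -0.165, 0.0, 0.0]
ft_force: [-1.8, -0.1, 6.4]
grip_width: 0.0559
gripper_force: 25.0
t 10.82 pos [ 0.5802 -0.1367  0.0676] yaw -18.94 tilt [ 0.0007 -0.0001] w 0.0559 gf 25.0
```

```bash
python3 -m inch '[[[0,0,-0.8],[0,0,0],5],[[0,0,-1.5],[0,0,0],5],[[0,0,-2],[0,0,0],5],[[0,0,-2],[0,0,0],5],[[0,0,-2],[0,0,0],5],[[0,0,-2],[0,0,0],5],[[0,0,-1],[0,0,0],5],[[0,0,-0.5],[0,0,0],5]]'; python3 d.py .583,-.364,.0585
```

```text
t: 11.48
position: [0.5804, -0.1368, 0.1867]
tool_rot: [0.986, -0.165, 0.001, 0.0]
ft_force: [0.2, 0.1, -1.9]
grip_width: 0.0558
gripper_force: 25.0
t 11.48 pos [ 0.5804 -0.1368  0.1867] yaw -18.95 tilt [ 0.0019 -0.0002] w 0.0558 gf 25.0
.583,-.364,.0585 cm tool: [ 7.6  21.41 12.83]
```

```bash
python3 -m inch '[[[0.4,1.1,0],[0,0,0],5],[[0.7,2,0],[0,0,0],5],[[1,2.8,0],[0,0,0],5],[[1.1,3.1,0],[0,0,0],5],[[1.1,3.1,0],[0,0,0],5],[[1.1,3.1,0],[0,0,0],5],[[1,2.6,0],[0,0,0],5],[[0.7,2,0],[0,0,0],5],[[0.4,1.1,0],[0,0,0],5],[[0.2,0.5,0],[0,0,0],5],[[0,0,0],[0,0,0],5],[[0,0,0],[0,0,0],5]]'; python3 d.py .583,-.364,.0585;  python3 -m inch '[[[0,0,1],[0,0,0],5],[[0,0,2],[0,0,0],5],[[0,0,2.5],[0,0,0],5],[[0,0,2.5],[0,0,0],5],[[0,0,2],[0,0,0],5],[[0,0,1.3],[0,0,0],5],[[0,0,0.8],[0,0,0],5],[[0,0,0.4],[0,0,0],5],[[0,0,0],[0,0,0],5],[[0,0,0],[0,0,0],5]]'; python3 d.py .583,-.364,.0556
```

```text
t: 12.48
position: [0.5834, -0.3626, 0.1844]
tool_rot: [0.986, -0.164, -0.0, -0.001]
ft_force: [1.1, 0.7, -2.1]
grip_width: 0.0556
gripper_force: 25.0
t 12.48 pos [ 0.5834 -0.3626  0.1844] yaw -18.88 tilt [-0.001  -0.0012] w 0.0556 gf 25.0
.583,-.364,.0585 cm tool: [ 0.02  0.16 12.59] 
t: 13.32
position: [0.5839, -0.3642, 0.0612]
tool_rot: [0.986, -0.164, 0.001, 0.0]
ft_force: [0.9, -0.9, -2.4]
grip_width: 0.0557
gripper_force: 25.0
t 13.32 pos [ 0.5839 -0.3642  0.0612] yaw -18.94 tilt [0.0015 0.0002] w 0.0557 gf 25.0
.583,-.364,.0556 cm tool: [-0.09  0.01  0.56]
```

```bash
python3 -m inch '[[[0,0,0.2],[0,0,0],5],[[0,0,0.1],[0,0,0],5],[[0,0,0.1],[0,0,0],5],[[0,0,0.1],[0,0,0],5],[[0,0,0.05],[0,0,0],5],[[0,0,0],[0,0,0],5]]'; python3 d.py
```

```text
t: 13.82
position: [0.5834, -0.3643, 0.0557]
tool_rot: [0.986, -0.165, 0.0, 0.0]
ft_force: [-3.3, 1.7, 4.8]
grip_width: 0.056
gripper_force: 25.0
t 13.82 pos [ 0.5834 -0.3643  0.0557] yaw -18.96 tilt [0.0007 0.0002] w 0.056 gf 25.0
```

```bash
python3 -m inch '[[[0,0,0],[0,0,0],6],[[0,0,0],[0,0,0],6.5],[[0,0,0],[0,0,0],7.5],[[0,0,0],[0,0,0],8.5],[[0,0,-1],[0,0,0],8.7],[[0,0,-2],[0,0,0],8.7],[[0,0,-3],[0,0,0],8.7],[[0,0,-3],[0,0,0],8.7],[[0,0,-3],[0,0,0],8.7],[[0,0,-2.4],[0,0,-0.05],8.7],[[0,0,0],[0,0,-0.05],8.7],[[0,0,0],[0,0,-0.047],8.7]]'; python3 d.py .611,.0295,.2,-10.5
```

```text
t: 14.82
position: [0.5842, -0.3646, 0.202]
tool_rot: [0.996, -0.09, 0.002, 0.001]
ft_force: [0.2, 0.7, -0.9]
grip_width: 0.0872
gripper_force: 0.0
t 14.82 pos [ 0.5842 -0.3646  0.202 ] yaw -10.38 tilt [0.0043 0.0016] w 0.0872 gf 0.0
.611,.0295,.2,-10.5 cm tool: [ -4.47 -39.25   0.12] wz 0.002
```

```bash
python3 -m inch '[[[-0.2,-1.7,0],[0,0,0],8.7],[[-0.3,-3,0],[0,0,0],8.7],[[-0.5,-4,0],[0,0,0],8.7],[[-0.5,-4,0],[0,0,0],8.7],[[-0.5,-4,0],[0,0,0],8.7],[[-0.5,-4,0],[0,0,0],8.7],[[-0.5,-4,0],[0,0,0],8.7],[[-0.5,-4,0],[0,0,0],8.7],[[-0.4,-4,0],[0,0,0],8.7],[[-0.3,-3.5,0],[0,0,0],8.7],[[-0.2,-2,0],[0,0,0],8.7],[[-0.1,-1,0],[0,0,0],8.7]]';python3 -m inch '[[[0,0,0],[0,0,0],8.7],[[0,0,0],[0,0,0],8.7]]'; python3 d.py .611,.0295,.072
```

```text
t: 15.82
position: [0.6099, 0.035, 0.1991]
tool_rot: [0.996, -0.089, 0.0, -0.001]
ft_force: [-0.1, 0.7, -0.2]
grip_width: 0.0871
gripper_force: 0.0
t: 15.98
position: [0.6104, 0.0286, 0.1986]
tool_rot: [0.996, -0.092, -0.0, 0.0]
ft_force: [-0.7, -0.3, -0.5]
grip_width: 0.087
gripper_force: 0.0
t 15.98 pos [0.6104 0.0286 0.1986] yaw -10.56 tilt [-0.      0.0008] w 0.087 gf 0.0
.611,.0295,.072 cm tool: [ 0.04 -0.11 12.66]
```

```bash
python3 -m inch '[[[0,-0.1,1.2],[0,0,0],8.7],[[0.05,0,2],[0,0,0],8.7],[[0,0,2.5],[0,0,0],8.7],[[0,0,2.5],[0,0,0],8.7],[[0,0,2],[0,0,0],8.7],[[0,0,1.5],[0,0,0],8.7],[[0,0,0.9],[0,0,0],8.7],[[0,0,0],[0,0,0],8.7],[[0,0,0],[0,0,0],8.7]]'; python3 d.py; python3 -m inch '[[[0,0,0],[0,0,0],7.4],[[0,0,0],[0,0,0],7],[[0,0,0],[0,0,0],6.7],[[0,0,0],[0,0,0],6],[[0,0,0],[0,0,0],6],[[0,0,0],[0,0,0],6],[[0,0,0],[0,0,0],6],[[0,0,0],[0,0,0],6]]' 30; python3 d.py
```

```text
t: 16.73
position: [0.6111, 0.0292, 0.0723]
tool_rot: [0.996, -0.093, -0.0, 0.0]
ft_force: [-0.3, -0.1, -0.2]
grip_width: 0.0869
gripper_force: 0.0
t 16.73 pos [0.6111 0.0292 0.0723] yaw -10.62 tilt [-0.0007  0.0004] w 0.0869 gf 0.0
t: 17.4
position: [0.6117, 0.0306, 0.0733]
tool_rot: [0.996, -0.092, 0.001, -0.0]
ft_force: [-1.1, 0.6, 5.6]
grip_width: 0.0655
gripper_force: 30.0
t 17.4 pos [0.6117 0.0306 0.0733] yaw -10.52 tilt [ 0.001  -0.0004] w 0.0655 gf 30.0
```

```bash
python3 -m inch '[[[0,0,-0.8],[0,0,0],6],[[0,0,-1.5],[0,0,0],6],[[0,0,-2],[0,0,0],6],[[0,0,-2],[0,0,0],6],[[0,0,-2],[0,0,0],6],[[0,0,-2],[0,0,0],6],[[0,0,-1],[0,0,0],6],[[0,0,-0.5],[0,0,0],6],[[0,0,0],[0,0,0],6]]'; python3 d.py .488,-.356,.0645
```

```text
t: 18.15
position: [0.6113, 0.0304, 0.191]
tool_rot: [0.996, -0.092, 0.0, 0.0]
ft_force: [0.3, -0.2, -3.9]
grip_width: 0.0651
gripper_force: 30.0
t 18.15 pos [0.6113 0.0304 0.191 ] yaw -10.53 tilt [ 0.0007 -0.0001] w 0.0651 gf 30.0
.488,-.356,.0645 cm tool: [-5.07 40.24 12.65]
```

```bash
python3 -m inch '[[[-0.2,1.2,0],[0,0,0],6],[[-0.3,2.4,0],[0,0,0],6],[[-0.4,3.4,0],[0,0,0],6],[[-0.5,4,0],[0,0,0],6],[[-0.5,4,0],[0,0,0],6],[[-0.5,4,0],[0,0,0],6],[[-0.5,4,0],[0,0,0],6],[[-0.5,4,0],[0,0,0],6],[[-0.5,4,0],[0,0,0],6],[[-0.5,4,0],[0,0,0],6],[[-0.4,3,0],[0,0,0],6],[[-0.2,1.6,0],[0,0,0],6]]';python3 -m inch '[[[-0.1,0.7,0],[0,0,0],6],[[0,0,0],[0,0,0],6],[[0,0,0],[0,0,0],6]]'; python3 d.py .488,-.356,.0645
```

```text
t: 19.15
position: [0.4852, -0.3553, 0.1886]
tool_rot: [0.995, -0.095, -0.002, 0.0]
ft_force: [0.2, -0.1, -4.6]
grip_width: 0.0656
gripper_force: 30.0
t: 19.4
position: [0.4873, -0.3554, 0.1896]
tool_rot: [0.996, -0.092, -0.001, -0.001]
ft_force: [0.3, 0.7, -3.8]
grip_width: 0.0657
gripper_force: 30.0
t 19.4 pos [ 0.4873 -0.3554  0.1896] yaw -10.51 tilt [-0.0013 -0.0015] w 0.0657 gf 30.0
.488,-.356,.0645 cm tool: [ 0.1   0.06 12.51]
```

```bash
python3 -m inch '[[[0.1,0,1],[0,0,0],6],[[0,0,2],[0,0,0],6],[[0,0,2.5],[0,0,0],6],[[0,0,2.5],[0,0,0],6],[[0,0,2],[0,0,0],6],[[0,0,1.3],[0,0,0],6],[[0,0,0.7],[0,0,0],6],[[0,0,0.4],[0,0,0],6],[[0,0,0],[0,0,0],6],[[0,0,0],[0,0,0],6]]'; python3 d.py .488,-.356,.0605;python3 -m inch '[[[0,0,0.1],[0,0,0],6],[[0,0,0.1],[0,0,0],6],[[0,0,0.05],[0,0,0],6],[[0,0,0],[0,0,0],6]]';
```

```text
t: 20.23
position: [0.4891, -0.3568, 0.0675]
tool_rot: [0.996, -0.092, 0.001, 0.0]
ft_force: [0.8, 0.1, -4.1]
grip_width: 0.0653
gripper_force: 30.0
t 20.23 pos [ 0.4891 -0.3568  0.0675] yaw -10.51 tilt [0.0013 0.0005] w 0.0653 gf 30.0
.488,-.356,.0605 cm tool: [-0.13 -0.06  0.7 ] 
t: 20.57
position: [0.4885, -0.3568, 0.0643]
tool_rot: [0.996, -0.092, 0.0, 0.0]
ft_force: [-0.2, -0.6, -3.8]
grip_width: 0.0654
gripper_force: 30.0
```

```bash
python3 -m inch '[[[0,0,0.15],[0,0,0],6],[[0,0,0.1],[0,0,0],6],[[0,0,0.1],[0,0,0],6],[[0,0,0.05],[0,0,0],6],[[0,0,0],[0,0,0],6]]'; python3 d.py
```

```text
t: 20.98
position: [0.4886, -0.3568, 0.0613]
tool_rot: [0.996, -0.092, 0.0, 0.0]
ft_force: [-4.7, 2.9, 8.3]
grip_width: 0.0652
gripper_force: 30.0
t 20.98 pos [ 0.4886 -0.3568  0.0613] yaw -10.53 tilt [0.0004 0.0003] w 0.0652 gf 30.0
```

```bash
python3 -m inch '[[[0,0,0],[0,0,0],7],[[0,0,0],[0,0,0],7.5],[[0,0,0],[0,0,0],8.5],[[0,0,0],[0,0,0],8.7],[[0,0,-1],[0,0,0],8.7],[[0,0,-2],[0,0,0],8.7],[[0,0,-3],[0,0,0],8.7],[[0,0,-3],[0,0,0],8.7],[[0,0,-3],[0,0,0],8.7],[[0,0,-4],[0,0,0],8.7],[[0,0,-4],[0,0,0],8.7],[[0,0,-4],[0,0,0],8.7]]'; python3 d.py .55,-.12,.31
```

```text
t: 21.98
position: [0.488, -0.3564, 0.3029]
tool_rot: [0.996, -0.092, 0.0, 0.0]
ft_force: [0.6, -0.7, -0.4]
grip_width: 0.0871
gripper_force: 0.0
t 21.98 pos [ 0.488  -0.3564  0.3029] yaw -10.52 tilt [0.0006 0.0002] w 0.0871 gf 0.0
.55,-.12,.31 cm tool: [  1.78 -24.37  -0.71]
```

```bash
python3 -m inch '[[[0.2,-2.4,0],[0,0,0],8.7],[[0.2,-3,0],[0,0,0],8.7],[[0.2,-4,0],[0,0,0],8.7],[[0.2,-4,0],[0,0,0],8.7],[[0.2,-4,0],[0,0,0],8.7],[[0.2,-3.5,0],[0,0,0],8.7],[[0.2,-2.5,0],[0,0,0],8.7],[[0,-1,0],[0,0,0],8.7],[[0,0,0],[0,0,0],8.7],[[0,0,0],[0,0,0],8.7],[[0,0,0],[0,0,0],8.7]]'; python3 - <<'E'
import io,contextlib
with contextlib.redirect_stdout(io.StringIO()):
    from m import *
s,p,d=snap("wrist"); cv2.imwrite("pics/w2.png",p[...,::-1]); W=cloud("wrist",s,d); np.savez("w2.npz",p=p,W=W)
for n,c,z in(("wide",(.4886,-.357),.119),("slim",(.394,-.348),.126),("square",(.583,-.364),.112),("tin",(.596,-.054),.054)):
    print(n,circ(W,c,.045,z-.007,z+.007))
E
python3 d.py .5953,-.0538,.2
```

```text
t: 22.9
position: [0.5464, -0.1216, 0.3002]
tool_rot: [0.996, -0.093, -0.0, 0.0]
ft_force: [-0.3, 0.4, 0.2]
grip_width: 0.087
gripper_force: 0.0
wide (2402, array([ 0.4889, -0.3552,  0.1178]), (487, -357, 30), np.float64(0.1205))
slim None
square (2190, array([ 0.583 , -0.3626,  0.1107]), (583, -364, 26), np.float64(0.1134))
tin (1606, array([ 0.5957, -0.0537,  0.0531]), (595, -53, 28), np.float64(0.0562))
t 22.95 pos [ 0.5463 -0.1217  0.3001] yaw -10.7 tilt [-0.0001  0.0007] w 0.0871 gf 0.0
.5953,-.0538,.2 cm tool: [ 3.55 -7.59 10.01]
```

View pics/w2.png

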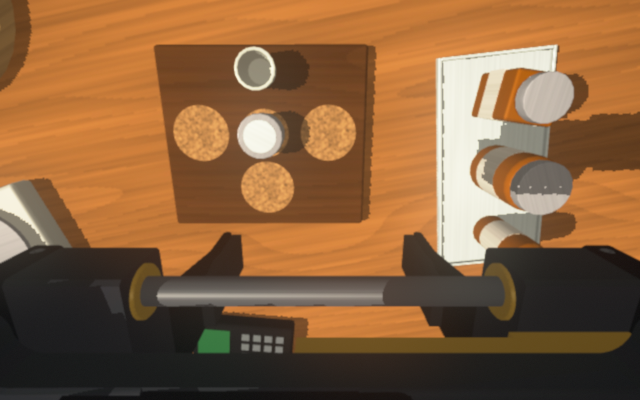

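```bash
python3 - <<'E'
from h import *
D=np.load("w2.npz");W=D["W"];p=D["p"]
print(p[133,201],p[160,201],p[187,268])
g=p[...,1].astype(int)
for n,(u,v),c in(("wide",(201,133),(.611,.03)),("square",(329,132),(.58,-.137)),("slim",(268,187),(.5222,-.04))):
    m=np.zeros(g.shape,np.uint8);m[v-36:v+36,u-36:u+36]=((cv2.GaussianBlur(p,(5,5),0)[...,0]>135))[v-36:v+36,u-36:u+36]
    k,l,st,ce=cv2.connectedComponentsWithStats(m); i=l[v,u] or 1+st[1:,4].argmax()
    q=W[l==i]; (x,y),r=cv2.minEnclosingCircle((q[:,:2]*1000).astype(np.float32)); e=cv2.minAreaRect((q[:,:2]*1000).astype(np.float32))
    print(n,len(q),q.mean(0).round(4),round(x,1),round(y,1),round(r,1),[np.round(a,1) for a in e])
m=(abs(W[...,0]-.586)<.2)&(abs(W[...,1]+.052)<.19)&(W[...,2]>.01)&(W[...,2]<.03)
print(cv2.minAreaRect((W[m][:,:2]*1000).astype(np.float32)))
E
```

```text
[189 132  76] [187 128  72] [189 133  77]
wide 2675 [nan nan nan] 611.0 31.4 39.5 [array([nan, nan]), array([0., 0.]), np.float64(0.0)]
square 2460 [nan nan nan] 578.9 -136.1 38.7 [array([ 573.5, -135.9]), array([55.1, 67.9]), np.float64(53.6)]
slim 2306 [nan nan nan] 520.1 -38.6 39.1 [array([515. , -38.6]), array([65.4, 62. ]), np.float64(48.0)]
((584.72705078125, -51.50794982910156), (269.7054443359375, 239.23765563964844), 79.26057434082031)
```

```bash
python3 -m inch '[[[0.6,-1.2,1],[0,0,0],8],[[1,-2.2,3],[0,0,0],8],[[1,-2.2,3],[0,0,0],8],[[0.65,-1.4,3],[0,0,0],8],[[0.3,-0.6,3],[0,0,0],8],[[0,0,3],[0,0,0],8],[[0,0,2],[0,0,0],8],[[0,0,0],[0,0,0],8],[[0,0,0],[0,0,0],8]]'; python3 d.py .5955,-.0537,.022
```

```text
t: 23.7
position: [0.5949, -0.0527, 0.1195]
tool_rot: [0.996, -0.093, -0.001, 0.0]
ft_force: [0.2, -0.6, -0.6]
grip_width: 0.08
gripper_force: 0.0
t 23.7 pos [ 0.5949 -0.0527  0.1195] yaw -10.64 tilt [-0.0022  0.0005] w 0.08 gf 0.0
.5955,-.0537,.022 cm tool: [0.1  0.09 9.75]
```

```bash
python3 -m inch '[[[0.1,0.1,1.2],[0,0,0],8],[[0,0,2],[0,0,0],8],[[0,0,2],[0,0,0],8],[[0,0,2],[0,0,0],8],[[0,0,1.5],[0,0,0],8],[[0,0,1],[0,0,0],8],[[0,0,0],[0,0,0],8],[[0,0,0],[0,0,0],8]]'; python3 d.py; python3 -m inch '[[[0,0,0],[0,0,0],6.5],[[0,0,0],[0,0,0],6],[[0,0,0],[0,0,0],5.7],[[0,0,0],[0,0,0],5],[[0,0,0],[0,0,0],5],[[0,0,0],[0,0,0],5],[[0,0,0],[0,0,0],5],[[0,0,0],[0,0,0],5]]' 20; python3 d.py
```

```text
t: 24.37
position: [0.5969, -0.0526, 0.0238]
tool_rot: [0.996, -0.092, 0.0, 0.0]
ft_force: [0.9, -0.2, 1.0]
grip_width: 0.0798
gripper_force: 0.0
t 24.37 pos [ 0.5969 -0.0526  0.0238] yaw -10.55 tilt [ 0.0009 -0.0001] w 0.0798 gf 0.0
t: 25.03
position: [0.5966, -0.0523, 0.0235]
tool_rot: [0.996, -0.092, 0.0, 0.0]
ft_force: [-0.9, 0.2, 4.6]
grip_width: 0.0544
gripper_force: 20.0
t 25.03 pos [ 0.5966 -0.0523  0.0235] yaw -10.53 tilt [0.0006 0.    ] w 0.0544 gf 20.0
```

```bash
python3 -m inch '[[[0,0,-0.8],[0,0,0],5],[[0,0,-1.5],[0,0,0],5],[[0,0,-2],[0,0,0],5],[[0,0,-2],[0,0,0],5],[[0,0,-2],[0,0,0],5],[[0,0,-2],[0,0,0],5],[[0,0,-1],[0,0,0],5],[[0,0,-0.5],[0,0,0],5],[[0,0,0],[0,0,0],5]]'; python3 d.py .503,.372,.057
```

```text
t: 25.78
position: [0.5967, -0.0523, 0.1418]
tool_rot: [0.996, -0.092, 0.001, 0.0]
ft_force: [1.0, -0.1, -1.8]
grip_width: 0.0543
gripper_force: 20.0
t 25.78 pos [ 0.5967 -0.0523  0.1418] yaw -10.53 tilt [ 0.0012 -0.0001] w 0.0543 gf 20.0
.503,.372,.057 cm tool: [-16.98 -40.     8.46]
```

```bash
python3 -m inch '[[[-0.5,-1.1,0],[0,0,0],5],[[-0.9,-2.2,0],[0,0,0],5],[[-1.4,-3.3,0],[0,0,0],5],[[-1.6,-3.7,0],[0,0,0],5],[[-1.6,-3.7,0],[0,0,0],5],[[-1.6,-3.7,0],[0,0,0],5],[[-1.6,-3.7,0],[0,0,0],5],[[-1.6,-3.7,0],[0,0,0],5],[[-1.6,-3.7,0],[0,0,0],5],[[-1.6,-3.7,0],[0,0,0],5],[[-1.4,-3.3,0],[0,0,0],5],[[-0.9,-2.2,0],[0,0,0],5]]';python3 -m inch '[[[-0.5,-1.2,0],[0,0,0],5],[[-0.2,-0.5,0],[0,0,0],5],[[0,0,0],[0,0,0],5],[[0,0,0],[0,0,0],5]]'; python3 - <<'E'
import io,contextlib
with contextlib.redirect_stdout(io.StringIO()):
    from m import *
s,p,d=snap("wrist"); W=cloud("wrist",s,d); cv2.imwrite("pics/w3.png",p[...,::-1])
print(circ(W,(.503,.372),.085,.040,.053))
E
python3 d.py .503,.372,.057
```

```text
t: 26.78
position: [0.5017, 0.3558, 0.1396]
tool_rot: [0.996, -0.09, -0.001, -0.0]
ft_force: [-0.3, 0.8, -1.4]
grip_width: 0.0544
gripper_force: 20.0
t: 27.12
position: [0.5014, 0.3682, 0.1402]
tool_rot: [0.996, -0.092, -0.0, 0.001]
ft_force: [1.3, -0.3, -1.2]
grip_width: 0.0547
gripper_force: 20.0
(16514, array([0.5236, 0.3708, 0.0449]), (502, 374, 72), np.float64(0.0475))
t 27.17 pos [0.502  0.3676 0.1404] yaw -10.6 tilt [-0.0003  0.0015] w 0.0543 gf 20.0
.503,.372,.057 cm tool: [ 0.02 -0.46  8.34]
```

View pics/w3.png

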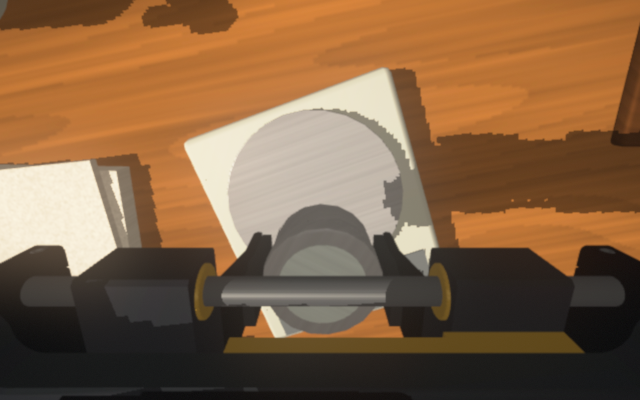

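The tin is held (about column 320, row 275), and the pan (centre about column 315, row 195) measures (0.502, 0.373), which agrees with the top camera.

```bash
python3 -m inch '[[[0,-0.3,1],[0,0,0],5],[[0,-0.2,1.5],[0,0,0],5],[[0,0,1.5],[0,0,0],5],[[0,0,1.5],[0,0,0],5],[[0,0,1.2],[0,0,0],5],[[0,0,0.8],[0,0,0],5],[[0,0,0.4],[0,0,0],5],[[0,0,0.2],[0,0,0],5],[[0,0,0],[0,0,0],5],[[0,0,0],[0,0,0],5]]'; python3 d.py .503,.372,.0535;
```

```text
t: 28.0
position: [0.503, 0.3743, 0.0607]
tool_rot: [0.996, -0.092, 0.0, -0.0]
ft_force: [0.8, 0.2, -1.0]
grip_width: 0.0545
gripper_force: 20.0
t 28.0 pos [0.503  0.3743 0.0607] yaw -10.53 tilt [ 0.0007 -0.0008] w 0.0545 gf 20.0
.503,.372,.0535 cm tool: [0.04 0.23 0.72]
```

```bash
python3 -m inch '[[[0,0.1,0.25],[0,0,0],5],[[0,0,0.15],[0,0,0],5],[[0,0,0.1],[0,0,0],5],[[0,0,0.1],[0,0,0],5],[[0,0,0.05],[0,0,0],5],[[0,0,0.05],[0,0,0],5],[[0,0,0],[0,0,0],5]]'; python3 d.py
```

```text
t: 28.58
position: [0.5025, 0.3731, 0.0535]
tool_rot: [0.996, -0.092, 0.0, 0.0]
ft_force: [-1.7, -1.4, 4.1]
grip_width: 0.0545
gripper_force: 20.0
t 28.58 pos [0.5025 0.3731 0.0535] yaw -10.53 tilt [0.0002 0.0001] w 0.0545 gf 20.0
```

```bash
python3 -m inch '[[[0,0,0],[0,0,0],5.9],[[0,0,0],[0,0,0],6.4],[[0,0,0],[0,0,0],7],[[0,0,0],[0,0,0],7.5],[[0,0,-1],[0,0,0],8],[[0,0,-2],[0,0,0],8],[[0,0,-3],[0,0,0],8],[[0,0,-4],[0,0,0],8],[[0,0,-4],[0,0,0],8],[[0,0,-1],[0,0,0],8]]'; python3 - <<'E'
import io,contextlib
with contextlib.redirect_stdout(io.StringIO()):
    from m import *
s,p,d=snap("wrist"); W=cloud("wrist",s,d)
print(circ(W,(.503,.372),.05,.077,.091))
s,p,d=snap("top"); W=cloud("top",s,d);cv2.imwrite("pics/t4.png",p[...,::-1])
print([circ(W,c,.04,z-.006,z+.006) for c,z in(((.503,.372),.084),((.4886,-.357),.119),((.394,-.348),.126),((.583,-.364),.112))])
E
python3 d.py .583,-.364,.2,-18.95
```

```text
t: 29.42
position: [0.5042, 0.3751, 0.211]
tool_rot: [0.996, -0.092, 0.003, -0.003]
ft_force: [1.4, 1.5, 0.2]
grip_width: 0.08
gripper_force: 0.0
(2767, array([0.5023, 0.3725, 0.0832]), (501, 373, 28), np.float64(0.0856))
[(114, array([0.4976, 0.3513, 0.0837]), (499, 356, 23), np.float64(0.0896)), (586, array([ 0.4877, -0.3567,  0.1192]), (488, -358, 31), np.float64(0.124)), (305, array([ 0.3938, -0.347 ,  0.126 ]), (394, -348, 21), np.float64(0.1305)), (427, array([ 0.5827, -0.3639,  0.1122]), (583, -365, 27), np.float64(0.1168))]
t 29.52 pos [0.5038 0.3744 0.2075] yaw -10.53 tilt [ 0.0046 -0.0048] w 0.08 gf 0.0
.583,-.364,.2,-18.95 cm tool: [21.28 71.15  0.5 ] wz 0.147
```

```bash
python3 -m inch '[[[0.4,1.2,0],[0,0,0],8],[[0.7,2.4,0],[0,0,0],8],[[1.1,3.6,0],[0,0,0],8],[[1.1,3.6,0],[0,0,0],8],[[1.1,3.6,0],[0,0,0],8],[[1.1,3.6,0],[0,0,0],8],[[1.1,3.6,0],[0,0,0],8],[[1.1,3.6,0],[0,0,0],8],[[1.1,3.6,0],[0,0,0],8],[[1.1,3.6,0],[0,0,0],8],[[1.1,3.6,0],[0,0,0],8],[[1.1,3.6,0],[0,0,0],8]]'; python3 -m inch '[[[1.1,3.6,0],[0,0,0],8],[[1.1,3.6,0],[0,0,0],8],[[1.1,3.6,0],[0,0,0],8],[[1.1,3.6,0],[0,0,0],8],[[1.1,3.6,0],[0,0,0],8],[[1.1,3.6,0],[0,0,0],8],[[1.1,3.6,0],[0,0,0],8],[[0.8,3,0],[0,0,0],8],[[0.5,2.2,0],[0,0,0],8],[[0.2,1.1,0],[0,0,0],8],[[0,0,0],[0,0,0.07],8],[[0,0,0],[0,0,0.077],8]]'; python3 -m inch '[[[0,0,0],[0,0,0],8],[[0,0,0],[0,0,0],8]]'; python3 d.py .5834,-.3643,.0557,-18.95
```

```text
t: 30.52
position: [0.5476, -0.0414, 0.2016]
tool_rot: [0.996, -0.092, -0.001, 0.0]
ft_force: [0.8, 0.4, -0.2]
grip_width: 0.0803
gripper_force: 0.0
t: 31.52
position: [0.5805, -0.3655, 0.2013]
tool_rot: [0.986, -0.167, -0.001, -0.001]
ft_force: [-0.8, 0.2, -0.2]
grip_width: 0.0803
gripper_force: 0.0
t: 31.68
position: [0.5815, -0.3641, 0.2022]
tool_rot: [0.987, -0.163, -0.001, -0.0]
ft_force: [0.5, 0.7, -0.1]
grip_width: 0.0799
gripper_force: 0.0
t 31.68 pos [ 0.5815 -0.3641  0.2022] yaw -18.78 tilt [-0.0016 -0.0006] w 0.0799 gf 0.0
.5834,-.3643,.0557,-18.95 cm tool: [ 0.21 -0.04 14.65] wz 0.003
```

```bash
python3 -m inch '[[[0.1,0,1.2],[0,0,0],8],[[0.05,0,2],[0,0,0],8],[[0,0,2.5],[0,0,0],8],[[0,0,2.5],[0,0,0],8],[[0,0,2.5],[0,0,0],8],[[0,0,2],[0,0,0],8],[[0,0,1.3],[0,0,0],8],[[0,0,0.5],[0,0,0],8],[[0,0,0],[0,0,0],8],[[0,0,0],[0,0,0],8]]'; python3 d.py .5834,-.3643,.0557,-18.95; python3 -m inch '[[[0,0,0],[0,0,0],6.5],[[0,0,0],[0,0,0],6],[[0,0,0],[0,0,0],5.7],[[0,0,0],[0,0,0],5],[[0,0,0],[0,0,0],5],[[0,0,0],[0,0,0],5],[[0,0,0],[0,0,0],5],[[0,0,0],[0,0,0],5]]' 25; python3 d.py
```

```text
t: 32.52
position: [0.5838, -0.3656, 0.0588]
tool_rot: [0.986, -0.164, 0.0, 0.0]
ft_force: [0.1, 0.2, 0.2]
grip_width: 0.0806
gripper_force: 0.0
t 32.52 pos [ 0.5838 -0.3656  0.0588] yaw -18.92 tilt [0.0009 0.0001] w 0.0806 gf 0.0
.5834,-.3643,.0557,-18.95 cm tool: [-0.08 -0.11  0.31] wz 0.001
t: 33.18
position: [0.5837, -0.3654, 0.0586]
tool_rot: [0.986, -0.165, 0.0, 0.0]
ft_force: [-0.9, 1.2, 5.8]
grip_width: 0.0558
gripper_force: 25.0
t 33.18 pos [ 0.5837 -0.3654  0.0586] yaw -18.94 tilt [ 0.0006 -0.0001] w 0.0558 gf 25.0
```

```bash
python3 -m inch '[[[0,0,-0.8],[0,0,0],5],[[0,0,-1.5],[0,0,0],5],[[0,0,-2],[0,0,0],5],[[0,0,-2],[0,0,0],5],[[0,0,-2],[0,0,0],5],[[0,0,-2],[0,0,0],5],[[0,0,-1.5],[0,0,0],5],[[0,0,-0.7],[0,0,0],5],[[0,0,0],[0,0,0],5]]'; python3 d.py .580,-.1365,.074
```

```text
t: 33.93
position: [0.584, -0.3659, 0.1848]
tool_rot: [0.986, -0.165, 0.001, 0.0]
ft_force: [0.0, 1.2, -2.6]
grip_width: 0.0556
gripper_force: 25.0
t 33.93 pos [ 0.584  -0.3659  0.1848] yaw -18.96 tilt [0.0024 0.0005] w 0.0556 gf 25.0
.580,-.1365,.074 cm tool: [ -7.85 -21.57  11.05]
```

```bash
python3 -m inch '[[[-0.4,-1.1,0],[0,0,0],5],[[-0.7,-2,0],[0,0,0],5],[[-1,-2.8,0],[0,0,0],5],[[-1.1,-3.1,0],[0,0,0],5],[[-1.1,-3.1,0],[0,0,0],5],[[-1.1,-3.1,0],[0,0,0],5],[[-1,-2.6,0],[0,0,0],5],[[-0.7,-2,0],[0,0,0],5],[[-0.5,-1.2,0],[0,0,0],5],[[-0.2,-0.6,0],[0,0,0],5],[[0,0,0],[0,0,0],5],[[0,0,0],[0,0,0],5]]'; python3 d.py .580,-.1365,.0736;  python3 -m inch '[[[0,0,1],[0,0,0],5],[[0,0,2],[0,0,0],5],[[0,0,2],[0,0,0],5],[[0,0,2],[0,0,0],5],[[0,0,1.5],[0,0,0],5],[[0,0,1],[0,0,0],5],[[0,0,0.7],[0,0,0],5],[[0,0,0.3],[0,0,0],5],[[0,0,0],[0,0,0],5],[[0,0,0],[0,0,0],5]]'; python3 d.py .580,-.1365,.0706
```

```text
t: 34.93
position: [0.5794, -0.137, 0.1826]
tool_rot: [0.986, -0.165, -0.0, 0.0]
ft_force: [-0.2, -1.1, -2.7]
grip_width: 0.0556
gripper_force: 25.0
t 34.93 pos [ 0.5794 -0.137   0.1826] yaw -19.0 tilt [-0.0005  0.0008] w 0.0556 gf 25.0
.580,-.1365,.0736 cm tool: [ 0.04 -0.07 10.9 ] 
t: 35.77
position: [0.5803, -0.1361, 0.0787]
tool_rot: [0.986, -0.165, 0.001, 0.0]
ft_force: [-0.1, 0.4, -2.4]
grip_width: 0.0558
gripper_force: 25.0
t 35.77 pos [ 0.5803 -0.1361  0.0787] yaw -18.97 tilt [ 0.001  -0.0001] w 0.0558 gf 25.0
.580,-.1365,.0706 cm tool: [-0.01  0.05  0.81]
```

```bash
python3 -m inch '[[[0,0,0.3],[0,0,0],5],[[0,0,0.2],[0,0,0],5],[[0,0,0.1],[0,0,0],5],[[0,0,0.1],[0,0,0],5],[[0,0,0.05],[0,0,0],5],[[0,0,0.05],[0,0,0],5],[[0,0,0],[0,0,0],5]]'; python3 d.py
```

```text
t: 36.35
position: [0.5799, -0.1358, 0.0705]
tool_rot: [0.986, -0.165, 0.0, -0.0]
ft_force: [-2.8, 1.3, 3.4]
grip_width: 0.0559
gripper_force: 25.0
t 36.35 pos [ 0.5799 -0.1358  0.0705] yaw -18.95 tilt [ 0.0003 -0.0001] w 0.0559 gf 25.0
```

Contact. Release, rise, turn back, and go to the wide jar.

```bash
python3 -m inch '[[[0,0,0],[0,0,0],6],[[0,0,0],[0,0,0],6.5],[[0,0,0],[0,0,0],7.5],[[0,0,0],[0,0,0],8.5],[[0,0,-1],[0,0,0],8.7],[[0,0,-2],[0,0,0],8.7],[[0,0,-3],[0,0,0],8.7],[[0,0,-3],[0,0,0],8.7],[[0,0,-3],[0,0,0],8.7],[[0,0,-1.5],[0,0,-0.05],8.7],[[0,0,0],[0,0,-0.05],8.7],[[0,0,0],[0,0,-0.047],8.7]]'; python3 d.py .4883,-.3567,.2,-10.5
```

```text
t: 37.35
position: [0.5807, -0.1359, 0.2077]
tool_rot: [0.996, -0.091, 0.002, 0.0]
ft_force: [-0.2, 0.3, -0.6]
grip_width: 0.0867
gripper_force: 0.0
t 37.35 pos [ 0.5807 -0.1359  0.2077] yaw -10.39 tilt [0.0036 0.    ] w 0.0867 gf 0.0
.4883,-.3567,.2,-10.5 cm tool: [-5.11 23.38  0.75] wz 0.002
```

```bash
python3 -m inch '[[[-0.3,1.2,0.1],[0,0,0],8.7],[[-0.5,2.4,0.2],[0,0,0],8.7],[[-0.7,3.3,0.2],[0,0,0],8.7],[[-0.8,3.7,0.2],[0,0,0],8.7],[[-0.8,3.7,0],[0,0,0],8.7],[[-0.7,3.3,0],[0,0,0],8.7],[[-0.6,2.6,0],[0,0,0],8.7],[[-0.4,1.8,0],[0,0,0],8.7],[[-0.3,1.3,0],[0,0,0],8.7],[[0,0,0],[0,0,0],8.7],[[0,0,0],[0,0,0],8.7],[[0,0,0],[0,0,0],8.7]]'; python3 d.py .4883,-.3567,.062,-10.5
```

```text
t: 38.35
position: [0.4879, -0.354, 0.1981]
tool_rot: [0.996, -0.091, 0.0, -0.0]
ft_force: [-0.5, 1.1, -0.5]
grip_width: 0.0871
gripper_force: 0.0
t 38.35 pos [ 0.4879 -0.354   0.1981] yaw -10.44 tilt [ 0.0002 -0.001 ] w 0.0871 gf 0.0
.4883,-.3567,.062,-10.5 cm tool: [ 0.08  0.28 13.61] wz 0.001
```

```bash
python3 -m inch '[[[0.05,0.15,1.2],[0,0,0],8.7],[[0,0.1,2.2],[0,0,0],8.7],[[0,0,2.5],[0,0,0],8.7],[[0,0,2.5],[0,0,0],8.7],[[0,0,2.2],[0,0,0],8.7],[[0,0,1.6],[0,0,0],8.7],[[0,0,1],[0,0,0],8.7],[[0,0,0.3],[0,0,0],8.7],[[0,0,0],[0,0,0],8.7],[[0,0,0],[0,0,0],8.7]]'; python3 d.py .4883,-.3567,.062,-10.5; python3 -m inch '[[[0,0,0],[0,0,0],7.4],[[0,0,0],[0,0,0],7],[[0,0,0],[0,0,0],6.7],[[0,0,0],[0,0,0],6],[[0,0,0],[0,0,0],6],[[0,0,0],[0,0,0],6],[[0,0,0],[0,0,0],6],[[0,0,0],[0,0,0],6]]' 30; python3 d.py .4883,-.3567,.062,-10.5
```

```text
t: 39.18
position: [0.4878, -0.358, 0.0638]
tool_rot: [0.996, -0.091, 0.001, 0.0]
ft_force: [0.3, 0.0, 0.5]
grip_width: 0.0869
gripper_force: 0.0
t 39.18 pos [ 0.4878 -0.358   0.0638] yaw -10.5 tilt [0.0011 0.0002] w 0.0869 gf 0.0
.4883,-.3567,.062,-10.5 cm tool: [ 0.02 -0.14  0.18] wz 0.000
t: 39.85
position: [0.4875, -0.3579, 0.0636]
tool_rot: [0.996, -0.092, 0.0, -0.0]
ft_force: [-0.7, 2.9, 6.2]
grip_width: 0.0656
gripper_force: 30.0
t 39.85 pos [ 0.4875 -0.3579  0.0636] yaw -10.51 tilt [ 0.0006 -0.0002] w 0.0656 gf 30.0
.4883,-.3567,.062,-10.5 cm tool: [ 0.06 -0.13  0.16] wz -0.000
```

```bash
python3 -m inch '[[[0,0,-0.8],[0,0,0],6],[[0,0,-1.5],[0,0,0],6],[[0,0,-2.2],[0,0,0],6],[[0,0,-2.5],[0,0,0],6],[[0,0,-2.5],[0,0,0],6],[[0,0,-2.5],[0,0,0],6],[[0,0,-1.8],[0,0,0],6],[[0,0,-1.2],[0,0,0],6],[[0,0,-0.5],[0,0,0],6],[[0,0,0],[0,0,0],6]]'; python3 d.py .611,.030,.0756
```

```text
t: 40.68
position: [0.4872, -0.3584, 0.2186]
tool_rot: [0.996, -0.092, 0.0, 0.0]
ft_force: [-0.5, -0.4, -5.6]
grip_width: 0.0655
gripper_force: 30.0
t 40.68 pos [ 0.4872 -0.3584  0.2186] yaw -10.54 tilt [0.0007 0.0005] w 0.0655 gf 30.0
.611,.030,.0756 cm tool: [  5.06 -40.45  14.29]
```

```bash
python3 -m inch '[[[0.2,-1.2,0],[0,0,0],6],[[0.3,-2.4,0],[0,0,0],6],[[0.4,-3.4,0],[0,0,0],6],[[0.5,-4,0],[0,0,0],6],[[0.5,-4,0],[0,0,0],6],[[0.5,-4,0],[0,0,0],6],[[0.5,-4,0],[0,0,0],6],[[0.5,-4,0],[0,0,0],6],[[0.5,-4,0],[0,0,0],6],[[0.5,-4,0],[0,0,0],6],[[0.4,-3,0],[0,0,0],6],[[0.2,-1.6,0],[0,0,0],6]]';python3 -m inch '[[[0.1,-0.7,0],[0,0,0],6],[[0,0,0],[0,0,0],6],[[0,0,0],[0,0,0],6]]'; python3 d.py .611,.030,.0756
```

```text
t: 41.68
position: [0.608, 0.029, 0.2161]
tool_rot: [0.996, -0.089, -0.001, -0.001]
ft_force: [-0.4, 0.4, -4.9]
grip_width: 0.0654
gripper_force: 30.0
t: 41.93
position: [0.6102, 0.028, 0.2169]
tool_rot: [0.996, -0.092, -0.001, 0.0]
ft_force: [-0.3, -1.0, -3.3]
grip_width: 0.0658
gripper_force: 30.0
t 41.93 pos [0.6102 0.028  0.2169] yaw -10.54 tilt [-0.0018  0.0012] w 0.0658 gf 30.0
.611,.030,.0756 cm tool: [ 0.07 -0.23 14.13]
```

```bash
python3 -m inch '[[[0,-0.15,1.2],[0,0,0],6],[[0,0,2.2],[0,0,0],6],[[0,0,2.5],[0,0,0],6],[[0,0,2.5],[0,0,0],6],[[0,0,2],[0,0,0],6],[[0,0,1.5],[0,0,0],6],[[0,0,1],[0,0,0],6],[[0,0,0.5],[0,0,0],6],[[0,0,0],[0,0,0],6],[[0,0,0],[0,0,0],6]]'; python3 d.py .611,.030,.0756
```

```text
t: 42.77
position: [0.6115, 0.0298, 0.0846]
tool_rot: [0.996, -0.092, 0.0, -0.0]
ft_force: [0.1, -0.7, -3.4]
grip_width: 0.0658
gripper_force: 30.0
t 42.77 pos [0.6115 0.0298 0.0846] yaw -10.57 tilt [ 0.0007 -0.0001] w 0.0658 gf 30.0
.611,.030,.0756 cm tool: [-0.05 -0.01  0.9 ]
```

```bash
python3 -m inch '[[[0,0,0.3],[0,0,0],6],[[0,0,0.2],[0,0,0],6],[[0,0,0.1],[0,0,0],6],[[0,0,0.1],[0,0,0],6],[[0,0,0.1],[0,0,0],6],[[0,0,0.05],[0,0,0],6],[[0,0,0.05],[0,0,0],6],[[0,0,0],[0,0,0],6]]'; python3 d.py
```

```text
t: 43.43
position: [0.6113, 0.0303, 0.0757]
tool_rot: [0.996, -0.092, 0.0, 0.0]
ft_force: [-3.0, -0.2, 2.4]
grip_width: 0.065
gripper_force: 30.0
t 43.43 pos [0.6113 0.0303 0.0757] yaw -10.53 tilt [ 0.0004 -0.    ] w 0.065 gf 30.0
```

```bash
python3 -m inch '[[[0,0,0],[0,0,0],7],[[0,0,0],[0,0,0],7.5],[[0,0,0],[0,0,0],8.5],[[0,0,0],[0,0,0],8.7],[[0,0,-1],[0,0,0],8.7],[[0,0,-2],[0,0,0],8.7],[[0,0,-3],[0,0,0],8.7],[[0,0,-3],[0,0,0],8.7],[[0,0,-3],[0,0,0],8.7],[[0,0,-1],[0,0,0],8.7]]'; python3 d.py .394,-.3478,.2
```

```text
t: 44.27
position: [0.6131, 0.0306, 0.211]
tool_rot: [0.996, -0.092, 0.003, -0.001]
ft_force: [0.4, 0.1, 0.6]
grip_width: 0.0873
gripper_force: 0.0
t 44.27 pos [0.6131 0.0306 0.211 ] yaw -10.53 tilt [ 0.0067 -0.0018] w 0.0873 gf 0.0
.394,-.3478,.2 cm tool: [-14.64  41.21   0.93]
```

```bash
python3 -m inch '[[[-0.4,1.1,0],[0,0,0],8],[[-0.8,2.3,0],[0,0,0],8],[[-1.2,3.4,0],[0,0,0],8],[[-1.3,3.8,0],[0,0,0],8],[[-1.4,3.8,0],[0,0,0],8],[[-1.3,3.8,0],[0,0,0],8],[[-1.4,3.8,0],[0,0,0],8],[[-1.3,3.8,0],[0,0,0],8],[[-1.4,3.8,0],[0,0,0],8],[[-1.3,3.8,0],[0,0,0],8],[[-1.2,3.4,0],[0,0,0],8],[[-0.8,2.3,0],[0,0,0],8]]';python3 -m inch '[[[-0.6,1.5,0],[0,0,0],8],[[-0.2,0.6,0],[0,0,0],8],[[0,0,0],[0,0,0],8],[[0,0,0],[0,0,0],8]]'; python3 d.py .394,-.3478,.0657
```

```text
t: 45.27
position: [0.4002, -0.3323, 0.2042]
tool_rot: [0.996, -0.094, -0.001, 0.0]
ft_force: [-0.0, -0.5, 0.7]
grip_width: 0.08
gripper_force: 0.0
t: 45.6
position: [0.3924, -0.3472, 0.2045]
tool_rot: [0.996, -0.092, -0.0, -0.0]
ft_force: [-0.4, -0.2, -0.3]
grip_width: 0.0802
gripper_force: 0.0
t 45.6 pos [ 0.3924 -0.3472  0.2045] yaw -10.51 tilt [-0.0006 -0.0009] w 0.0802 gf 0.0
.394,-.3478,.0657 cm tool: [ 0.17  0.04 13.88]
```

```bash
python3 -m inch '[[[0.1,0,1.2],[0,0,0],8],[[0,0,2.2],[0,0,0],8],[[0,0,2.5],[0,0,0],8],[[0,0,2.5],[0,0,0],8],[[0,0,2.2],[0,0,0],8],[[0,0,1.7],[0,0,0],8],[[0,0,1],[0,0,0],8],[[0,0,0.5],[0,0,0],8],[[0,0,0],[0,0,0],8],[[0,0,0],[0,0,0],8]]'; python3 d.py .394,-.3478,.0657;python3 -m inch '[[[0,0,0],[0,0,0],6],[[0,0,0],[0,0,0],5.2],[[0,0,0],[0,0,0],4.9],[[0,0,0],[0,0,0],4],[[0,0,0],[0,0,0],4],[[0,0,0],[0,0,0],4],[[0,0,0],[0,0,0],4],[[0,0,0],[0,0,0],4]]' 25; python3 d.py .394,-.3478,.0657
```

```text
t: 46.43
position: [0.3939, -0.3481, 0.0675]
tool_rot: [0.996, -0.091, 0.0, 0.0]
ft_force: [0.3, -0.2, 0.2]
grip_width: 0.0798
gripper_force: 0.0
t 46.43 pos [ 0.3939 -0.3481  0.0675] yaw -10.49 tilt [0.0006 0.0001] w 0.0798 gf 0.0
.394,-.3478,.0657 cm tool: [ 0.   -0.04  0.18] 
t: 47.1
position: [0.3934, -0.3483, 0.0672]
tool_rot: [0.996, -0.092, 0.0, -0.0]
ft_force: [0.1, 0.4, 2.3]
grip_width: 0.0476
gripper_force: 24.9
t 47.1 pos [ 0.3934 -0.3483  0.0672] yaw -10.52 tilt [ 0.0002 -0.    ] w 0.0476 gf 24.9
.394,-.3478,.0657 cm tool: [ 0.05 -0.06  0.15]
```

```bash
python3 -m inch '[[[0,0,-0.8],[0,0,0],4],[[0,0,-1.5],[0,0,0],4],[[0,0,-2.2],[0,0,0],4],[[0,0,-2.5],[0,0,0],4],[[0,0,-2.5],[0,0,0],4],[[0,0,-2.2],[0,0,0],4],[[0,0,-1.5],[0,0,0],4],[[0,0,-0.6],[0,0,0],4],[[0,0,0],[0,0,0],4]]'; python3 d.py .5215,-.0397,.0792;python3 -m inch '[[[0.2,-0.9,0],[0,0,0],4],[[0.4,-1.8,0],[0,0,0],4],[[0.6,-2.7,0],[0,0,0],4],[[0.7,-3.3,0],[0,0,0],4],[[0.8,-3.7,0],[0,0,0],4],[[0.8,-3.7,0],[0,0,0],4],[[0.8,-3.7,0],[0,0,0],4],[[0.8,-3.7,0],[0,0,0],4],[[0.7,-3.3,0],[0,0,0],4],[[0.6,-2.7,0],[0,0,0],4],[[0.5,-2,0],[0,0,0],4],[[0.2,-1.1,0],[0,0,0],4]]';python3 -m inch '[[[0,0,0],[0,0,0],4],[[0,0,0],[0,0,0],4],[[0,0,0],[0,0,0],4]]'; python3 d.py .5215,-.0397,.0792
```

```text
t: 47.85
position: [0.3938, -0.3487, 0.2065]
tool_rot: [0.996, -0.092, 0.001, 0.001]
ft_force: [0.4, 0.7, -3.0]
grip_width: 0.0472
gripper_force: 24.9
t 47.85 pos [ 0.3938 -0.3487  0.2065] yaw -10.53 tilt [0.002  0.0009] w 0.0472 gf 24.9
.5215,-.0397,.0792 cm tool: [  6.88 -32.73  12.71] 
t: 48.85
position: [0.5225, -0.0367, 0.2034]
tool_rot: [0.996, -0.09, -0.001, -0.001]
ft_force: [-0.9, 0.2, -2.9]
grip_width: 0.047
gripper_force: 24.9
t: 49.1
position: [0.5219, -0.0422, 0.2044]
tool_rot: [0.996, -0.093, -0.001, 0.0]
ft_force: [-0.3, -0.4, -2.3]
grip_width: 0.0474
gripper_force: 24.9
t 49.1 pos [ 0.5219 -0.0422  0.2044] yaw -10.62 tilt [-0.0013  0.0008] w 0.0474 gf 24.9
.5215,-.0397,.0792 cm tool: [-0.07 -0.25 12.52]
```

```bash
python3 -m inch '[[[-0.1,-0.15,1],[0,0,0],4],[[0,0,2],[0,0,0],4],[[0,0,2.3],[0,0,0],4],[[0,0,2.3],[0,0,0],4],[[0,0,1.8],[0,0,0],4],[[0,0,1.3],[0,0,0],4],[[0,0,0.9],[0,0,0],4],[[0,0,0.4],[0,0,0],4],[[0,0,0],[0,0,0],4],[[0,0,0],[0,0,0],4]]'; python3 d.py .5215,-.0397,.0792
```

```text
t: 49.93
position: [0.5222, -0.0394, 0.0855]
tool_rot: [0.996, -0.092, 0.0, -0.0]
ft_force: [0.6, -0.3, -1.8]
grip_width: 0.0474
gripper_force: 24.9
t 49.93 pos [ 0.5222 -0.0394  0.0855] yaw -10.56 tilt [ 0.0005 -0.0001] w 0.0474 gf 24.9
.5215,-.0397,.0792 cm tool: [-0.07  0.04  0.63]
```

```bash
python3 -m inch '[[[0,0,0.2],[0,0,0],4],[[0,0,0.15],[0,0,0],4],[[0,0,0.1],[0,0,0],4],[[0,0,0.1],[0,0,0],4],[[0,0,0.05],[0,0,0],4],[[0,0,0.05],[0,0,0],4],[[0,0,0],[0,0,0],4]]'; python3 d.py
```

```text
t: 50.52
position: [0.5224, -0.0391, 0.0792]
tool_rot: [0.996, -0.092, 0.0, 0.0]
ft_force: [-0.4, 0.5, 3.4]
grip_width: 0.0475
gripper_force: 24.9
t 50.52 pos [ 0.5224 -0.0391  0.0792] yaw -10.53 tilt [ 0.0008 -0.0001] w 0.0475 gf 24.9
```

Release, rise, and back off toward the robot's right for a check.

```bash
python3 -m inch '[[[0,0,0],[0,0,0],5.2],[[0,0,0],[0,0,0],5.6],[[0,0,0],[0,0,0],6.5],[[0,0,0],[0,0,0],7.5],[[0,0,-1],[0,0,0],7.5],[[0,0,-2],[0,0,0],8],[[0,0,-3],[0,0,0],8],[[0,0,-3],[0,0,0],8],[[0,0,-4],[0,0,0],8],[[0,0,-4],[0,0,0],8],[[0,0,-4],[0,0,0],8],[[0,0,-3],[0,0,0],8]]';python3 -m inch '[[[0,2,0],[0,0,0],8],[[0,3,0],[0,0,0],8],[[0,3,0],[0,0,0],8],[[0,2,0],[0,0,0],8],[[0,0,0],[0,0,0],8],[[0,0,0],[0,0,0],8],[[0,0,0],[0,0,0],8]]'; python3 - <<'E'
import io,contextlib
with contextlib.redirect_stdout(io.StringIO()):
    from m import *
for n in("wrist","top","scene"):
    s,p,d=snap(n); W=cloud(n,s,d); cv2.imwrite(f"pics/{n}9.png",p[...,::-1]); print(n)
    for k,c,z in(("wide",(.612,.029),.131),("slim",(.523,-.04),.138),("square",(.580,-.137),.124),("tin",(.502,.373),.084)):
        print(k,circ(W,c,.045,z-.007,z+.007))
E
```

```text
t: 51.52
position: [0.5221, -0.039, 0.3232]
tool_rot: [0.996, -0.092, 0.002, -0.0]
ft_force: [0.1, 1.4, 0.4]
grip_width: 0.0803
gripper_force: 0.0
t: 52.1
position: [0.5038, -0.1365, 0.319]
tool_rot: [0.996, -0.091, 0.0, -0.0]
ft_force: [0.5, 0.1, -0.3]
grip_width: 0.08
gripper_force: 0.0
wrist
wide (2818, array([0.611 , 0.0283, 0.1294]), (610, 29, 30), np.float64(0.1322))
slim (1180, array([ 0.5222, -0.0393,  0.1365]), (522, -39, 21), np.float64(0.139))
square (1937, array([ 0.5786, -0.1359,  0.1227]), (578, -136, 26), np.float64(0.1252))
tin None
top
wide (585, array([0.6106, 0.0286, 0.131 ]), (611, 29, 30), np.float64(0.1355))
slim (295, array([ 0.5218, -0.0391,  0.1381]), (522, -39, 21), np.float64(0.1419))
square (256, array([ 0.5868, -0.1392,  0.1241]), (579, -137, 26), np.float64(0.1287))
tin (501, array([0.5008, 0.3699, 0.0841]), (501, 371, 28), np.float64(0.0896))
scene
wide (390, array([0.6134, 0.0269, 0.1313]), (610, 30, 31), np.float64(0.1369))
slim (206, array([ 0.5243, -0.0402,  0.1381]), (522, -36, 23), np.float64(0.1425))
square (369, array([ 0.5812, -0.1373,  0.1242]), (579, -135, 27), np.float64(0.1277))
tin (188, array([0.5043, 0.3683, 0.0845]), (501, 372, 30), np.float64(0.0902))
```

View pics/scene9.png

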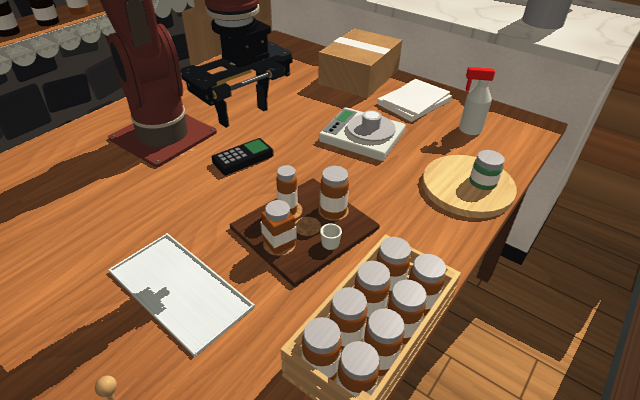

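View pics/wrist9.png

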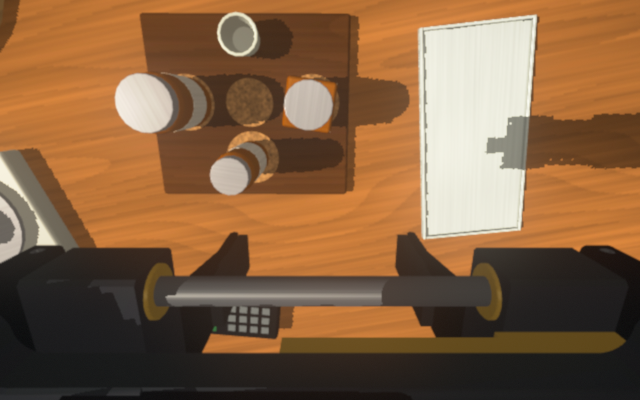

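The three jars are upright on their rounds, within about 1 mm of where they started. The tin is centred on the pan (scene picture, about column 372, row 120), the cup has not moved, and the tray is empty.

```bash
python3 -c "
from rig import arm
print(arm.finish_job())"
```

```text
the job is handed in; nothing more can be done
None
```

The job is handed in: the tin stands on the scale within about 2 mm of the pan's centre, all three jars are back upright on their own cork rounds within about 1 mm of where they started, the cup was left alone, and it took about 52 s of the 147 s allowed.

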